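Crank the standby generator with its key at the bottle depot

TASK

The power is out at the bottle depot: start the standby generator from its start box, the grey box with the round gauge on top. Turn the key of that box clockwise as far as it goes, hold it there against its spring for about a second, then let it spring all the way back to run. Leave alone the key of the other grey box (the shutter box with two square push plates) and do not shift or knock over the bottle standing between and beyond the two boxes.

Things in the scene. Friction and masses are not known exactly. Their poses are not given: they have to be found in the camera images.
- start_key_bow (a point): Centre of the bow of the generator's key, on its vertical turning axis, 87 mm above the table. The bow is a black upright plastic bar 36 mm long (x axis), 10 mm thick (y axis), 34 mm high (17 mm above and below this point), on a steel neck 18 mm across and 10 mm high. The axes turn with the key; at run x points away from the robot, up to 0.5 rad either way.
- start_key (a joint): Turn of the generator's key, rad: 0 = run (rests on a stop), clockwise from above to 1.05 = start (hard stop). Spring back to run: 0.05 N m at run, 0.155 at start; let go, it is back in about 0.5 s. Its fixed grey box, left or right, is 110 x 160 mm, 60 mm high; the gauge on it (62 mm across, 8 mm high) is 75 mm from the key along the bow's y axis as at run.
- shutter_key (a joint): Turn of the other box's key, rad, to be left at 0 (same look, size, height and spring as the generator's key). Its fixed grey box, 110 x 130 mm and 60 mm high, stands across the table's middle line from the start box; it has two square black push plates (30 mm) on top and no gauge.
- bottle: Loose amber glass bottle with a brass cap, 60 mm in diameter, 170 mm high, about 0.4 kg, upright near the table's middle line just beyond the two boxes. Origin: centre of its underside. A tape roll (96 mm across, 48 mm high) lies between the boxes nearer the robot.
There are look-alikes about, which are no part of the job. Leave any purple or red look-alike of the bottle alone. Leave any green look-alike of the part that bears start_key_bow alone.

How it is judged (in metres and radians):
On the way, in this order (a step that is already met when the one before it is completed fails the run):
1. the generator's key is held at start, within about 11 degrees of its stop, for 0.6 s (value of joint start_key above 0.85 rad), for 0.6 s.
2. the key is back at run, within 6 degrees (value of joint start_key below 0.1 rad), for 0.2 s.
At the end, for the whole second after the job is handed in: The generator's key, having been held at start, is back at run (within 0.1 rad), the shutter key is at 0 (within 0.1 rad), and the bottle stands upright (within 0.2 rad) within 30 mm of where it was (value of joint each of start_key, shutter_key below 0.1 rad and distance of bottle from where it was at the start of the episode below 0.03 m and angle between bottle's own z axis and vertical below 0.2 rad); the robot touches nothing.
It fails at once if the shutter box's key is turned by more than 0.3 rad (value of joint shutter_key above 0.3 rad).
It fails at once if the bottle is knocked over or shifted by more than 30 mm (angle between bottle's own z axis and vertical above 0.5 rad or distance of bottle from where it was at the start of the episode above 0.03 m).
It also fails if it takes over 32 s, if anything falls off the work surface, if the arm or the gripper's body presses on something with over 40 N, if the wrist force passes 120 N, or if a joint passes its speed limit or range.

ROBOT

A 6-joint arm with a two-finger parallel gripper is mounted at the origin on the work surface. World frame = base frame: x ahead of the robot, y to its left, z up, the work surface at z = 0. Lengths are in m, angles in degrees, forces in N, time in s.
With the tool pointing down it reaches from about 0.275 to 0.75 m from the base axis. Payload 10.2 kg.
Tool frame: the origin (TCP) lies midway between the tips of the shut fingers; the grasp point (between the pads) lies 19 mm behind it; x points along the fingers, y is the direction in which the jaws open and shut, and the axes are right-handed (so a half turn about x gives the same grasp; the last joint's range is limited). The gripper opens to 85 mm and grips with 20 to 120 N. Pads are 22 mm wide; open, the fingers measure 114 mm over their backs; the gripper's body (76 mm by 85 mm) begins 54 mm behind the grasp point. The pads swing forward as they close: fully open they stand 13 mm farther back than shut.
Start: joints at [-77.773, 17.928, 85.812, -0, 76.261, -12.8], TCP at [0.222, -0.476, 0.201] pointing down, gripper open.
Joint ranges: [-168.41, 168.41], [-55.51, 124.54], [10.69, 146.95], [-70.63, 250.63], [1, 178], [-165.06, 165.06]. Speed limits (degrees/s): [136.94, 136.94, 172.46, 180, 180, 180].

INTERFACE

Orientations are given as a 3x3 rotation matrix whose columns are the frame's x, y, z axes.
In Python, from plant import r gives the robot as it stands.
- The arm moves only by the tool play_rows, never from a script. Its argument "increments" is a list of rows, each an object of numbers: "tx", "ty", "tz": the shift along the tool's x, y, z in mm; "turn": the turn about the tool's x in degrees. A call has 1 to 20 rows; each row shifts and turns the commanded pose from where the row before left it, along the tool's axes as they then stand; what a row does not reach is not made up. A row lasts 1/10 s, in which the tool goes at most 50 mm and 8.59 degrees, less where a joint would pass 70% of its speed; a pose out of reach is approached as far as the arm can. A call is refused whole if a number of a shift passes 50 or a number of a turn 8.59, either way. A call with a gripper value outside its range is refused whole. "jaw" is the opening, from -1 (shut) to 1 (fully open), set as the call begins (left out, the last holds). The fingers move at their own pace and stop on an object; "grip_force" is the grip in N (left out, the last holds). Time passes only in rows, so rows that do not move let the fingers close. It gives the time, the measured TCP pose, the force and the opening at its end, in the units of the state.
- r.get_obs(): the state, without advancing time (a new reading comes with each control period).
- r.read_camera(name): name is "scene" or "top" or "wrist"; returns a dict with "pixels" (384x512x3 uint8, red, green, blue), "depth" (384x512 float32, m along the optical axis (not along the pixel's ray), 0 where there is no reading), "vertical_fov" (degrees; the focal length in pixels is half the picture's height over the tangent of half this angle, whatever the lens; pixels are square), "cx", "cy" (the principal point, pixels), "pose" (4x4, takes a point from camera to world coordinates); the wrist camera has in their place "T_tool_cam" (4x4, takes a point from camera to tool coordinates, whose origin is the TCP and whose axes are the tool frame's). Camera axes: x right, y down, z forward; pixel columns grow to the right and rows downward; lengths in m; the calibration is good to about 2 mm. A picture is of the moment at which its call begins: read the wrist's pose just before it.
- r.job_done(): hands the job in, once; it reports no verdict.
Trained networks look in a picture, given as the dict that the camera call returned (one of the last four; its "shot" number tells which), for a name from the list of things; names that differ only in an ending like _2 or _b are one class to them, and where a whole thing is asked for, a point or a joint stands for the part that bears it (a point fixed in the world has none). Each returns a list of dicts, best first, with "p" (0 to 1); they miss things now and then, are a little off and sometimes report something else, mostly with a low value. They report only what shows in the picture. A call takes as long as a camera call. They do not tell look-alikes from the thing itself.
- r.boxes_of(picture, thing): "position" ([column, row] as shares, 0 to 1, of the picture: columns of its width, rows of its height, amid what is visible of it).
- r.cut_out(picture, thing): "mask" (384x512 bool, what is visible of it) and "position" ([column, row] as shares, 0 to 1, of the picture: columns of its width, rows of its height, amid what is visible of it).
The state is a dict: "t": time; "joint_pos": joint angles; "qvel": joint speeds; "joint_efforts": joint torques, N m; "eef_pos": TCP position; "tool_rot": TCP orientation; "wrist_force": force on the tool from outside, world axes, zero at the start; "torque": the same for the moment, N m; "finger_gap": opening from 0.0 (shut) to 1.0 (fully open).
Only numpy, scipy, OpenCV 4.12 (cv2) and the standard library are available. Lean on these libraries where they do the work, as an engineer would, in place of code of your own. Each camera call takes 0.05 s, during which the arm holds its last target. There are 200 camera calls.

## Working session

There is one attempt and no reset: what is moved stays moved. The work goes in short steps, Python scripts to look and compute and a tool call to move; the robot and the scene stay as the last step left them, time stands still between calls to the robot, and variables do not carry over. Pictures are saved under pics/ and viewed, about 8 in all and at most 12, crops included, and the job is handed in when it is done.

Besides the shell and the picture viewer there is one more tool, called after "Request:" in YAML: its name, and indented under it one key for each argument. play_rows: Moves the arm, as the interface text tells. Its arguments: {"type":"object","properties":{"increments":{"type":"array"},"jaw":{"type":"number"},"grip_force":{"type":"number"}},"required":["increments"]}

```bash
mkdir -p pics; cat > h.py <<'E'
import numpy as np, cv2
from plant import r
def pts(p,T=None):
    h,w=p["depth"].shape; f=h/2/np.tan(np.radians(p["vertical_fov"])/2)
    u,v=np.meshgrid(np.arange(w),np.arange(h)); d=p["depth"]
    X=np.stack([(u-p["cx"])/f*d,(v-p["cy"])/f*d,d,np.ones_like(d)],-1)
    T=p["pose"] if T is None else T
    P=(X@np.asarray(T).T)[...,:3]; P[d==0]=np.nan; return P
def save(p,n,crop=None,s=1):
    im=p["pixels"][...,::-1]
    if crop: im=im[crop[1]:crop[3],crop[0]:crop[2]]
    cv2.imwrite("pics/"+n,cv2.resize(im,None,fx=s,fy=s,interpolation=cv2.INTER_CUBIC))
E
python3 - <<'E'
from h import *
o=r.get_obs();print(o)
for c in("top","scene"):
    p=r.read_camera(c);save(p,c+".png",s=1.5);P=pts(p)
    for t in("start_key_bow","shutter_key","bottle"):
        for k in r.cut_out(p,t):
            m=k["mask"];q=P[m];print(c,t,round(k["p"],2),np.array(k["position"])*[512,384],np.nanmedian(q,0).round(3),np.nanmax(q[:,2]).round(3),m.sum())
E
```

```text
{'t': 0.0, 'joint_pos': array([-7.77746102e+01,  1.79593468e+01,  8.58533709e+01,  6.31021877e-04,
        7.62607079e+01, -1.27998180e+01]), 'qvel': array([0.18554606, 0.00161405, 0.03504556, 0.02424358, 0.02242792,
       0.04910546]), 'joint_efforts': array([ 6.47597026e-04, -4.12262678e+01, -2.59748000e+01, -1.26652508e-04,
        4.09987741e-03, -7.80140965e-06]), 'eef_pos': array([ 0.22201328, -0.47542704,  0.20004016]), 'tool_rot': array([[-2.60916175e-04,  4.23014420e-01, -9.06122912e-01],
       [ 1.25472264e-03, -9.06122091e-01, -4.23014398e-01],
       [-9.99999179e-01, -1.24730423e-03, -2.94343858e-04]]), 'wrist_force': array([-0.43569747,  0.36760997,  0.70703588]), 'torque': array([ 0.01935041,  0.03673439, -0.01687908]), 'finger_gap': 1.0004504599970596}
top start_key_bow 0.69 [340.48   293.4144] [ 0.265 -0.239  0.101] 0.107 113
top shutter_key 0.54 [339.9168 180.7104] [ 0.548 -0.246  0.101] 0.107 103
top bottle 0.85 [237.2096 125.6832] [0.683 0.019 0.114] 0.174 583
top bottle 0.74 [236.5952  87.2832] [0.789 0.009 0.111] 0.174 740
top bottle 0.65 [238.4896 166.1952] [0.584 0.013 0.117] 0.174 497
scene start_key_bow 0.76 [293.2224 243.1872] [0.553 0.169 0.089] 0.106 241
scene shutter_key 0.63 [205.0048 159.7056] [ 0.551 -0.245  0.087] 0.106 171
scene bottle 0.84 [242.688 220.416] [0.603 0.036 0.083] 0.172 1386
scene bottle 0.76 [202.0864 234.2016] [0.704 0.042 0.085] 0.171 1615
scene bottle 0.64 [152.32   248.2176] [0.809 0.032 0.088] 0.172 1713
```

View pics/top.png

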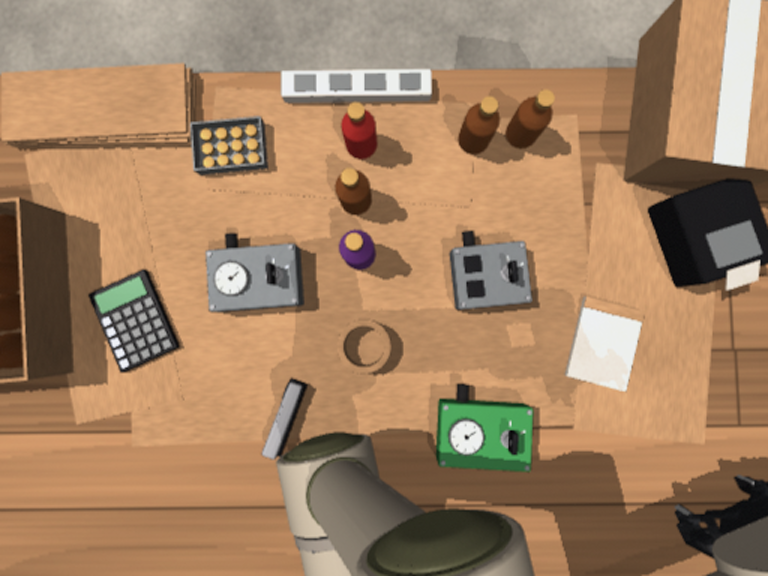

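View pics/scene.png

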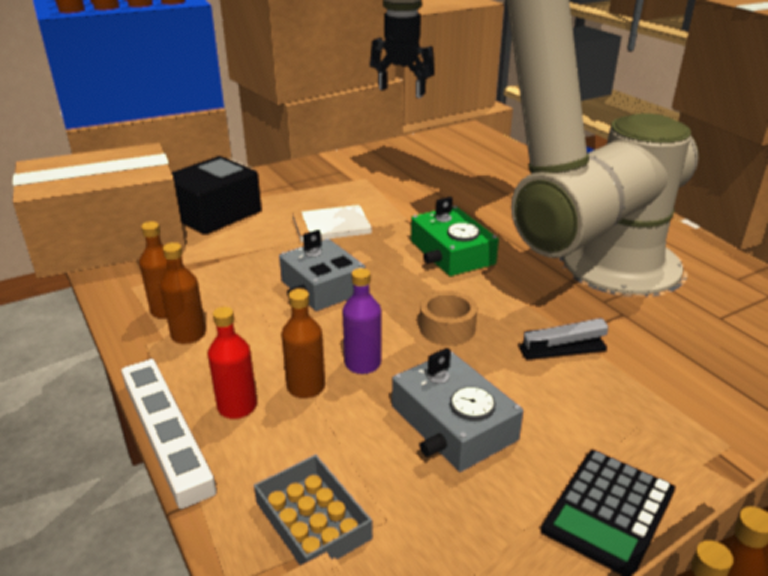

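Start box candidates in the top view: the green box with a gauge (485,435) is a look-alike, the grey box with two plates (490,275) is the shutter box, and the grey box with a round gauge (255,278), key at (277,270), fits the description. Next I measure its key and confirm it in an enlarged crop.

```bash
python3 - <<'E'
from h import *
A=[]
for c in("top","scene"):
    p=r.read_camera(c);P=pts(p)
    if c=="top": save(p,"crop.png",(125,145,215,220),7)
    m=(abs(P[...,0]-.55)<.05)&(abs(P[...,1]-.165)<.05)&(P[...,2]>.074)&(P[...,2]<.12)
    q=P[m]; 
    t=q[q[:,2]>.099]
    for n,a in(("all",q),("topface",t)):
        b=cv2.minAreaRect((a[:,:2]*1000).astype(np.float32));print(c,n,len(a),a.mean(0).round(4),b)
        w,v=np.linalg.eigh(np.cov(a[:,:2].T));print(np.degrees(np.arctan(v[1,1]/v[0,1])),np.sqrt(w))
    m=(abs(P[...,0]-.55)<.12)&(abs(P[...,1]-.2)<.14)&(P[...,2]>.055)&(P[...,2]<.072)
    a=P[m];print("box",cv2.minAreaRect((a[:,:2]*1000).astype(np.float32)))
    m=(abs(P[...,0]-.55)<.12)&(abs(P[...,1]-.2)<.14)&(P[...,2]>.065)&(P[...,2]<.071)&(p["pixels"].min(-1)>170)
    print("gauge",np.nanmean(P[m],0),m.sum())
E
```

```text
top all 82 [0.5488 0.1617 0.0981] ((548.4906005859375, 163.04934692382812), (33.019779205322266, 10.582714080810547), 7.236205577850342)
3.4595068924317762 [0.00303647 0.01004192]
top topface 54 [0.5485 0.1632 0.1033] ((548.4415893554688, 163.99862670898438), (32.77778625488281, 10.434351921081543), 3.1542019844055176)
3.75487668088139 [0.00275487 0.01008647]
box ((546.6040649414062, 203.22425842285156), (110.13312530517578, 160.0684356689453), 4.035120010375977)
gauge [0.54549963 0.23951174 0.068334  ] 303
scene all 204 [0.5535 0.1678 0.0916] ((550.774658203125, 165.44839477539062), (37.72019577026367, 12.908495903015137), 4.881025791168213)
0.6570295239597143 [0.00268983 0.01089724]
scene topface 63 [0.5519 0.1666 0.1026] ((551.6506958007812, 165.34706115722656), (35.99613952636719, 11.492176055908203), 6.9847331047058105)
5.04031719928343 [0.00288803 0.01054093]
box ((548.6100463867188, 205.08616638183594), (111.52973175048828, 162.11927795410156), 3.854038953781128)
gauge [0.54480149 0.23835068 0.06812646] 368
```

View pics/crop.png

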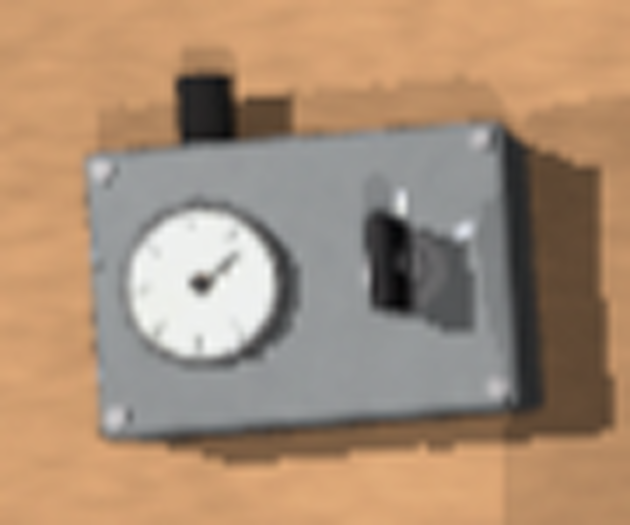

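The crop confirms it: a grey box with a round gauge at (200,282) and an upright black bow at (390,262), near world (0.550, 0.165), with the bow axis yawed about +4°. I move above it with the jaw axis facing the right way (heading about 94°).

Request:
play_rows:
  increments:
    - {"tx": -3, "ty": -24.5, "tz": -31.6}
    - {"tx": -3, "ty": -24.5, "tz": -31.6}
    - {"tx": -3, "ty": -24.5, "tz": -31.6}
    - {"tx": -3, "ty": -24.5, "tz": -31.6}
    - {"tx": -3, "ty": -24.5, "tz": -31.6}
    - {"tx": -3, "ty": -24.5, "tz": -31.6}
    - {"tx": -3, "ty": -24.5, "tz": -31.6}
    - {"tx": -3, "ty": -24.5, "tz": -31.6}
    - {"tx": -3, "ty": -24.5, "tz": -31.6}
    - {"tx": -3, "ty": -24.5, "tz": -31.6}
    - {"tx": -3, "ty": -24.5, "tz": -31.6}
    - {"tx": -3, "ty": -24.5, "tz": -31.6}
    - {"tx": -3, "ty": -24.5, "tz": -31.6}
    - {"tx": -3, "ty": -24.5, "tz": -31.6}
    - {"tx": -3, "ty": -24.5, "tz": -31.6}
    - {"tx": -3, "ty": -24.5, "tz": -31.6}
    - {"tx": -3, "ty": -24.5, "tz": -31.6}
    - {"tx": -3, "ty": -24.5, "tz": -31.6}
  jaw: 1

```text
validation failed for argument at $.in...
```

Request:
play_rows:
  increments:
    - {"turn": -8.4}
    - {"turn": -8.4}
    - {"turn": -8.4}
    - {"turn": -8.4}
    - {"turn": -8.4}
    - {"turn": -8.4}
    - {"turn": -8.4}
    - {"turn": -8.4}
    - {"turn": -8.4}
    - {"turn": -8.4}
    - {"turn": -8.4}
    - {"turn": -8.4}
    - {"turn": -8.4}
    - {"turn": -8.4}
    - {"turn": -8.4}
    - {"turn": -8.4}
    - {"turn": -8.4}
    - {"turn": -8.4}
    - {"turn": -8.0}
    - {"turn": 0}

```text
validation failed for argument at $.in...
```

```bash
cat > w.py <<'E'
from h import *
import sys
o=r.get_obs();p=r.read_camera("wrist")
print(o["t"],o["eef_pos"],o["tool_rot"].round(3).tolist(),o["joint_pos"].round(1),o["wrist_force"].round(1),o["finger_gap"])
T=np.eye(4);T[:3,:3]=o["tool_rot"];T[:3,3]=o["eef_pos"]
P=pts(p,T@p["T_tool_cam"]);save(p,sys.argv[1],s=1.5)
m=(abs(P[...,0]-.55)<.05)&(abs(P[...,1]-.165)<.04)&(P[...,2]>.08)&(P[...,2]<.112)
q=P[m];t=q[q[:,2]>.099]
for a in(q,t):
  if len(a)>5:
    w,v=np.linalg.eigh(np.cov(a[:,:2].T));b=cv2.minAreaRect((a[:,:2]*1000).astype(np.float32))
    print(len(a),a.mean(0).round(4),b,np.degrees(np.arctan(v[1,1]/v[0,1])))
    d=o["tool_rot"].T@(np.r_[np.array(b[0])/1000,.087]-o["eef_pos"]);print("tool-frame offset mm",(d*1000).round(1))
E
python3 w.py w1.png
```

```text
0.5 [ 0.22208127 -0.47569434  0.20056499] [[-0.0, 0.423, -0.906], [0.0, -0.906, -0.423], [-1.0, -0.0, -0.0]] [-77.8  17.9  85.8   0.   76.3 -12.8] [-0.  -0.4 -0. ] 1.0000553603927362
```

View pics/w1.png

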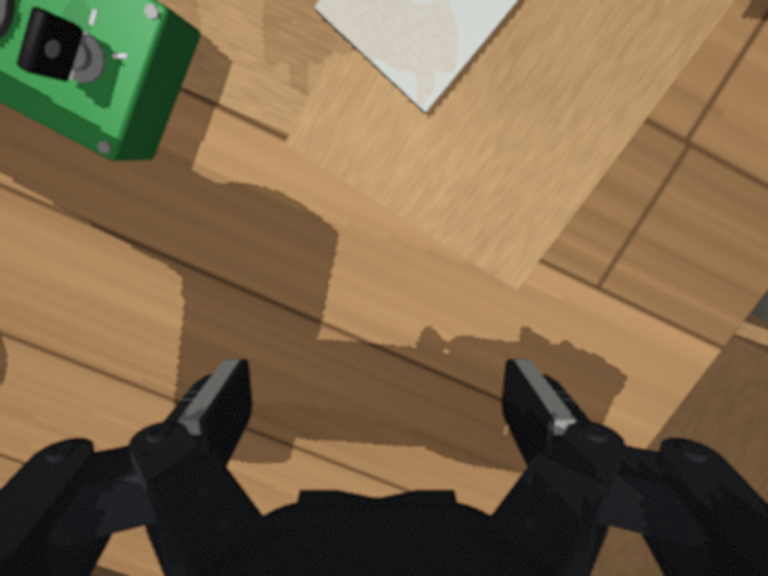

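The wrist view shows only the green look-alike (top left), so the arm hasn't moved: both calls failed validation. I'll try one row with all four keys.

Request:
play_rows:
  increments:
    - {"tx": -3, "ty": -24.5, "tz": -31.6, "turn": 0}
  jaw: 1

```text
t: 0.65
eef_pos: [0.2391, -0.4418, 0.2028]
tool_rot: [[-0.001, 0.42, -0.908], [0.0, -0.908, -0.42], [-1.0, -0.0, 0.0]]
wrist_force: [1.7, 0.2, 0.7]
finger_gap: 0.999
```

Request:
play_rows:
  increments:
    - {"tx": -3, "ty": -24.5, "tz": -31.6, "turn": 0}
    - {"tx": -3, "ty": -24.5, "tz": -31.6, "turn": 0}
    - {"tx": -3, "ty": -24.5, "tz": -31.6, "turn": 0}
    - {"tx": -3, "ty": -24.5, "tz": -31.6, "turn": 0}
    - {"tx": -3, "ty": -24.5, "tz": -31.6, "turn": 0}
    - {"tx": -3, "ty": -24.5, "tz": -31.6, "turn": 0}
    - {"tx": -3, "ty": -24.5, "tz": -31.6, "turn": 0}
    - {"tx": -3, "ty": -24.5, "tz": -31.6, "turn": 0}
    - {"tx": -3, "ty": -24.5, "tz": -31.6, "turn": 0}
    - {"tx": -3, "ty": -24.5, "tz": -31.6, "turn": 0}
    - {"tx": -3, "ty": -24.5, "tz": -31.6, "turn": 0}
    - {"tx": -3, "ty": -24.5, "tz": -31.6, "turn": 0}
    - {"tx": -3, "ty": -24.5, "tz": -31.6, "turn": 0}
    - {"tx": -3, "ty": -24.5, "tz": -31.6, "turn": 0}
    - {"tx": -3, "ty": -24.5, "tz": -31.6, "turn": 0}
    - {"tx": -3, "ty": -24.5, "tz": -31.6, "turn": 0}
    - {"tx": -3, "ty": -24.5, "tz": -31.6, "turn": 0}

```text
t: 2.35
eef_pos: [0.5514, 0.1662, 0.2547]
tool_rot: [[0.0, 0.423, -0.906], [-0.0, -0.906, -0.423], [-1.0, 0.0, -0.0]]
wrist_force: [1.0, -0.9, -0.5]
finger_gap: 1.002
```

Request:
play_rows:
  increments:
    - {"tx": 0, "ty": 0, "tz": 0, "turn": -8.4}
    - {"tx": 0, "ty": 0, "tz": 0, "turn": -8.4}
    - {"tx": 0, "ty": 0, "tz": 0, "turn": -8.4}
    - {"tx": 0, "ty": 0, "tz": 0, "turn": -8.4}
    - {"tx": 0, "ty": 0, "tz": 0, "turn": -8.4}
    - {"tx": 0, "ty": 0, "tz": 0, "turn": -8.4}
    - {"tx": 0, "ty": 0, "tz": 0, "turn": -8.4}
    - {"tx": 0, "ty": 0, "tz": 0, "turn": -8.4}
    - {"tx": 0, "ty": 0, "tz": 0, "turn": -8.4}
    - {"tx": 0, "ty": 0, "tz": 0, "turn": -8.4}
    - {"tx": 0, "ty": 0, "tz": 0, "turn": -8.4}
    - {"tx": 0, "ty": 0, "tz": 0, "turn": -8.4}
    - {"tx": 0, "ty": 0, "tz": 0, "turn": -8.4}
    - {"tx": 0, "ty": 0, "tz": 0, "turn": -8.4}
    - {"tx": 0, "ty": 0, "tz": 0, "turn": -8.4}
    - {"tx": 0, "ty": 0, "tz": 0, "turn": -8.4}
    - {"tx": 0, "ty": 0, "tz": 0, "turn": -8.4}
    - {"tx": 0, "ty": 0, "tz": 0, "turn": -8.4}
    - {"tx": 0, "ty": 0, "tz": 0, "turn": -8}
    - {"tx": 0, "ty": 0, "tz": 0, "turn": 0}

```text
t: 4.35
eef_pos: [0.5509, 0.1645, 0.2545]
tool_rot: [[-0.0, -0.075, 0.997], [-0.0, 0.997, 0.075], [-1.0, -0.0, -0.0]]
wrist_force: [0.2, -0.1, 0.7]
finger_gap: 1.001
```

```bash
python3 w.py w2.png
```

```text
4.35 [0.55091777 0.16448946 0.25452506] [[-0.0, -0.075, 0.997], [-0.0, 0.997, 0.075], [-1.0, -0.0, -0.0]] [  5.   22.7  71.2  -0.   86.1 -89.3] [ 0.2 -0.1  0.7] 1.0007942138538095
281 [0.5491 0.1641 0.1016] ((550.7785034179688, 164.2747802734375), (34.9522819519043, 9.55762004852295), 4.4586076736450195) 4.058654627498421
tool-frame offset mm [ 1.675e+02 -2.000e-01 -1.000e-01]
259 [0.5504 0.1642 0.1027] ((550.8875732421875, 164.35073852539062), (34.740299224853516, 9.466780662536621), 4.053236961364746) 3.968008955592677
tool-frame offset mm [ 1.675e+02 -1.000e-01 -0.000e+00]
```

View pics/w2.png

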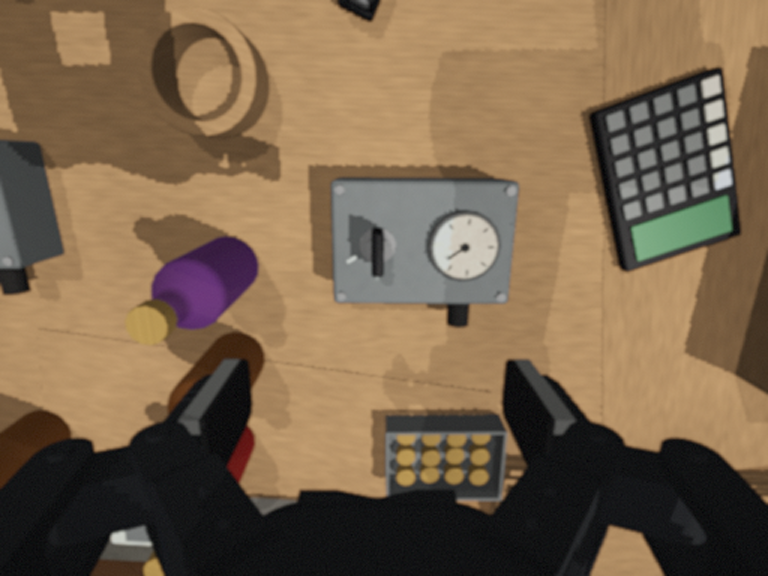

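The wrist view shows the gauge box, with the black bow at (377,250), matching the tool position within 0.2 mm and 0.4°. Going down, then gripping.

Request:
play_rows:
  increments:
    - {"tx": 20, "ty": 0, "tz": 0, "turn": 0}
    - {"tx": 20, "ty": 0, "tz": 0, "turn": 0}
    - {"tx": 20, "ty": 0, "tz": 0, "turn": 0}
    - {"tx": 20, "ty": 0, "tz": 0, "turn": 0}
    - {"tx": 20, "ty": 0, "tz": 0, "turn": 0}
    - {"tx": 20, "ty": 0, "tz": 0, "turn": 0}
    - {"tx": 20, "ty": 0, "tz": 0, "turn": 0}
    - {"tx": 15, "ty": 0, "tz": 0, "turn": 0}
    - {"tx": 10, "ty": 0, "tz": 0, "turn": 0}
    - {"tx": 10, "ty": 0, "tz": 0, "turn": 0}
    - {"tx": 8, "ty": 0, "tz": 0, "turn": 0}
    - {"tx": 0, "ty": 0, "tz": 0, "turn": 0}
    - {"tx": 0, "ty": 0, "tz": 0, "turn": 0}

```text
t: 5.7
eef_pos: [0.5512, 0.1645, 0.072]
tool_rot: [[0.001, -0.073, 0.997], [0.0, 0.997, 0.073], [-1.0, 0.0, 0.001]]
wrist_force: [-0.1, -0.7, 0.9]
finger_gap: 1.0
```

Request:
play_rows:
  increments:
    - {"tx": 0, "ty": 0, "tz": 0, "turn": 0}
    - {"tx": 0, "ty": 0, "tz": 0, "turn": 0}
    - {"tx": 0, "ty": 0, "tz": 0, "turn": 0}
    - {"tx": 0, "ty": 0, "tz": 0, "turn": 0}
    - {"tx": 0, "ty": 0, "tz": 0, "turn": 0}
    - {"tx": 0, "ty": 0, "tz": 0, "turn": 0}
    - {"tx": 0, "ty": 0, "tz": 0, "turn": 0}
    - {"tx": 0, "ty": 0, "tz": 0, "turn": 0}
    - {"tx": 0, "ty": 0, "tz": 0, "turn": 0}
    - {"tx": 0, "ty": 0, "tz": 0, "turn": 0}
  jaw: -1
  grip_force: 40

```text
t: 6.7
eef_pos: [0.551, 0.1647, 0.0718]
tool_rot: [[0.0, -0.074, 0.997], [0.0, 0.997, 0.074], [-1.0, 0.0, 0.0]]
wrist_force: [-1.0, 3.2, 3.7]
finger_gap: 0.087
```

Gripped, with low side force. Turning clockwise 60° in two parts, checking the force between them.

Request:
play_rows:
  increments:
    - {"tx": 0, "ty": 0, "tz": 0, "turn": 5}
    - {"tx": 0, "ty": 0, "tz": 0, "turn": 5}
    - {"tx": 0, "ty": 0, "tz": 0, "turn": 5}
    - {"tx": 0, "ty": 0, "tz": 0, "turn": 5}
    - {"tx": 0, "ty": 0, "tz": 0, "turn": 5}
    - {"tx": 0, "ty": 0, "tz": 0, "turn": 5}
    - {"tx": 0, "ty": 0, "tz": 0, "turn": 5}
    - {"tx": 0, "ty": 0, "tz": 0, "turn": 5}

```text
t: 7.5
eef_pos: [0.551, 0.1646, 0.0718]
tool_rot: [[0.0, 0.587, 0.809], [0.0, 0.809, -0.587], [-1.0, 0.0, 0.0]]
wrist_force: [-1.8, 3.6, 3.0]
finger_gap: 0.089
```

```bash
python3 -c "
from plant import r
o=r.get_obs();print(o['t'],o['wrist_force'],o['torque'],o['tool_rot'][:,1],o['finger_gap'],o['eef_pos'])"
```

```text
7.5 [-1.78299796  3.64532556  2.97936712] [0.42471603 0.19311964 0.09395179] [5.87273811e-01 8.09388318e-01 1.50651225e-04] 0.08862904571508662 [0.5509511  0.16457962 0.07176411]
```

Request:
play_rows:
  increments:
    - {"tx": 0, "ty": 0, "tz": 0, "turn": 5}
    - {"tx": 0, "ty": 0, "tz": 0, "turn": 5}
    - {"tx": 0, "ty": 0, "tz": 0, "turn": 5}
    - {"tx": 0, "ty": 0, "tz": 0, "turn": 3}
    - {"tx": 0, "ty": 0, "tz": 0, "turn": 2}
    - {"tx": 0, "ty": 0, "tz": 0, "turn": 1}
    - {"tx": 0, "ty": 0, "tz": 0, "turn": 0}
    - {"tx": 0, "ty": 0, "tz": 0, "turn": 0}
    - {"tx": 0, "ty": 0, "tz": 0, "turn": 0}
    - {"tx": 0, "ty": 0, "tz": 0, "turn": 0}
    - {"tx": 0, "ty": 0, "tz": 0, "turn": 0}

```text
t: 8.6
eef_pos: [0.5509, 0.1645, 0.0717]
tool_rot: [[0.0, 0.836, 0.548], [0.0, 0.548, -0.836], [-1.0, 0.0, 0.0]]
wrist_force: [-2.3, 2.5, 5.4]
finger_gap: 0.084
```

```bash
python3 - <<'E'
from h import *
o=r.get_obs();print(o['t'],o['wrist_force'],o['torque'],o['tool_rot'][:,1],o['finger_gap'],o['eef_pos'])
p=r.read_camera("scene");save(p,"held.png",(220,170,380,320),5)
E
```

```text
8.6 [-2.29993143  2.50584743  5.35376249] [0.52460891 0.38961854 0.15268632] [8.36227182e-01 5.48383153e-01 1.33590384e-04] 0.0839190174868151 [0.55094992 0.16454273 0.071745  ]
```

View pics/held.png

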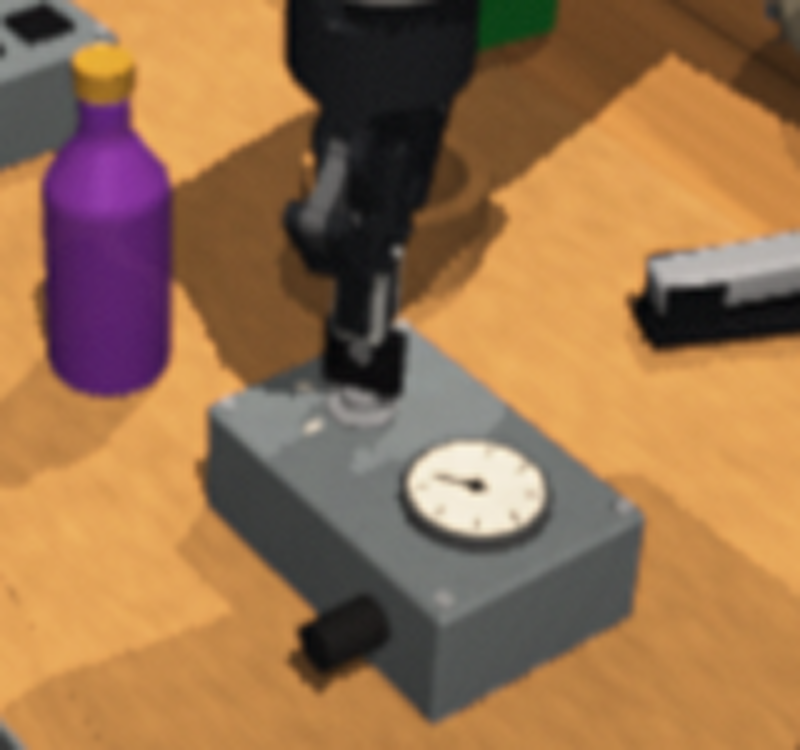

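The crop shows the bow at (365,360), turned with the gripper, and the axial torque is 0.153 N·m, which matches the spring at start. I hold for another half second, then let go.

Request:
play_rows:
  increments:
    - {"tx": 0, "ty": 0, "tz": 0, "turn": 0}
    - {"tx": 0, "ty": 0, "tz": 0, "turn": 0}
    - {"tx": 0, "ty": 0, "tz": 0, "turn": 0}
    - {"tx": 0, "ty": 0, "tz": 0, "turn": 0}
    - {"tx": 0, "ty": 0, "tz": 0, "turn": 0}

```text
t: 9.15
eef_pos: [0.5509, 0.1645, 0.0718]
tool_rot: [[0.0, 0.836, 0.548], [0.0, 0.548, -0.836], [-1.0, 0.0, 0.0]]
wrist_force: [-2.3, 3.5, 4.9]
finger_gap: 0.088
```

Request:
play_rows:
  increments:
    - {"tx": 0, "ty": 0, "tz": 0, "turn": 0}
    - {"tx": 0, "ty": 0, "tz": 0, "turn": 0}
    - {"tx": 0, "ty": 0, "tz": 0, "turn": 0}
    - {"tx": 0, "ty": 0, "tz": 0, "turn": 0}
    - {"tx": 0, "ty": 0, "tz": 0, "turn": 0}
    - {"tx": 0, "ty": 0, "tz": 0, "turn": 0}
    - {"tx": 0, "ty": 0, "tz": 0, "turn": 0}
    - {"tx": 0, "ty": 0, "tz": 0, "turn": 0}
    - {"tx": 0, "ty": 0, "tz": 0, "turn": 0}
    - {"tx": 0, "ty": 0, "tz": 0, "turn": 0}
    - {"tx": 0, "ty": 0, "tz": 0, "turn": 0}
    - {"tx": 0, "ty": 0, "tz": 0, "turn": 0}
    - {"tx": 0, "ty": 0, "tz": 0, "turn": 0}
    - {"tx": 0, "ty": 0, "tz": 0, "turn": 0}
  jaw: 1

```text
t: 10.55
eef_pos: [0.5509, 0.1645, 0.0716]
tool_rot: [[0.0, 0.837, 0.548], [0.0, 0.548, -0.837], [-1.0, 0.0, -0.0]]
wrist_force: [-0.2, 0.4, 0.4]
finger_gap: 1.001
```

Request:
play_rows:
  increments:
    - {"tx": -8, "ty": 0, "tz": 0, "turn": 0}
    - {"tx": -15, "ty": 0, "tz": 0, "turn": 0}
    - {"tx": -20, "ty": 0, "tz": 0, "turn": 0}
    - {"tx": -20, "ty": 0, "tz": 0, "turn": 0}
    - {"tx": -20, "ty": 0, "tz": 0, "turn": 0}
    - {"tx": -20, "ty": 0, "tz": 0, "turn": 0}
    - {"tx": -20, "ty": 0, "tz": 0, "turn": 0}
    - {"tx": -20, "ty": 0, "tz": 0, "turn": 0}
    - {"tx": -20, "ty": 0, "tz": 0, "turn": 0}
    - {"tx": -15, "ty": 0, "tz": 0, "turn": 0}
    - {"tx": 0, "ty": 0, "tz": 0, "turn": 0}
    - {"tx": 0, "ty": 0, "tz": 0, "turn": 0}
    - {"tx": 0, "ty": 0, "tz": 0, "turn": 0}

```text
t: 11.85
eef_pos: [0.5505, 0.1645, 0.2486]
tool_rot: [[-0.002, 0.837, 0.548], [-0.0, 0.548, -0.837], [-1.0, -0.002, -0.001]]
wrist_force: [-0.7, -0.4, -0.6]
finger_gap: 1.001
```

```bash
python3 w.py w3.png; python3 - <<'E'
from h import *
p=r.read_camera("scene");save(p,"end.png",s=1.5);P=pts(p)
for k in r.cut_out(p,"bottle"):print(np.array(k["position"])*[512,384],np.nanmedian(P[k["mask"]],0).round(3))
E
```

```text
11.85 [0.55053583 0.16445631 0.248614  ] [[-0.002, 0.837, 0.548], [-0.0, 0.548, -0.837], [-1.0, -0.002, -0.001]] [  5.   22.8  71.9   0.   85.4 -28.3] [-0.7 -0.4 -0.6] 1.0005999977220033
350 [0.5499 0.1657 0.0996] ((550.458740234375, 164.5573272705078), (35.44988250732422, 10.446550369262695), 3.9404330253601074) 3.629826512389512
tool-frame offset mm [161.6   0.2   0. ]
263 [0.5505 0.1647 0.1027] ((550.530517578125, 164.27066040039062), (35.383583068847656, 10.02864933013916), 4.505270004272461) 3.9093372697639657
tool-frame offset mm [1.616e+02 1.000e-01 3.000e-01]
[242.0224 220.3008] [0.603 0.035 0.084]
[152.32   246.9888] [0.809 0.032 0.087]
[201.0112 236.0064] [0.704 0.042 0.085]
```

View pics/end.png

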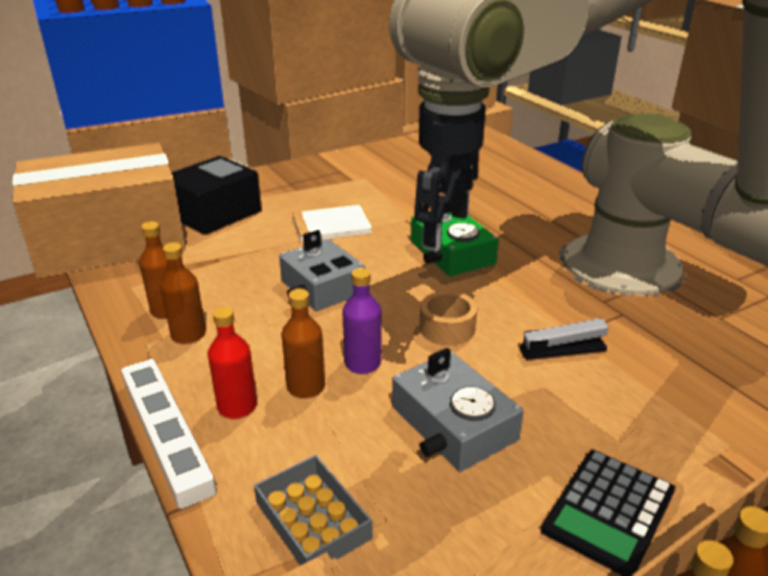

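The key bow at (438,362) is back at its first angle, about 3.9° now against 4.0° before. The bottle at (303,345) and the shutter key at (313,240) are unmoved, and the gripper is clear of everything.

```bash
python3 -c "
from plant import r
print(r.job_done())"
```

```text
the job is handed in; nothing more can be done
None
```

I turned the generator's key about 61° clockwise to its stop, held it there for about a second, and let it spring back to run. The job is handed in, but no verdict is reported.

- **At start:** with the key held, the wrist torque about the key's axis was 0.153 N·m, which matches the 0.155 N·m spring value at the stop.
- **Back at run:** after I let go and lifted clear, the bow measured about 3.9° in the wrist camera, against 4.0° before the turn.
- **Left alone:** the bottle's measured position is within 1 mm of where it was. The shutter key looks unmoved in the final picture; I did not measure its angle.
- **Robot:** it finished touching nothing, with the wrist force near zero. The last reading before hand-in was at about 11.9 s.

Two early move calls were refused because each row needs all four values, so the arm did not move on those. No check failed, and none disagreed beyond the 2–3 mm between the two fixed cameras, which the close wrist view settled.

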